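# Snug down a phone bonding press evenly

## Robot

A 7-joint arm with a two-finger parallel gripper is mounted at the origin on the work surface. World frame = base frame: x ahead of the robot, y to its left, z up, the work surface at z = 0. Lengths are in m, angles in rad, forces in N, time in s.
With the tool pointing down it reaches from about 0.425 to 0.875 m from the base axis. Payload 9.9 kg.
Tool frame: the origin (TCP) lies midway between the tips of the shut fingers; the grasp point (between the pads) lies 19 mm behind it (manip.hold_point_z is the z of the grasp point in the tool frame, in m); z points along the fingers, y is the line along which they close (so a half turn about z gives the same grasp; the last joint's range is limited). The gripper opens to 85 mm and grips with 20 to 120 N. Pads are 22 mm wide; open, the fingers measure 114 mm over their backs; the gripper's body (76 mm by 85 mm) begins 54 mm behind the grasp point. The pads swing forward as they close: fully open they stand 13 mm farther back than shut.
Start: joints at [-1.378, 0.576, 0.025, 1.437, -0.015, 1.129, -0.057], TCP at [0.184, 0.649, 0.231] pointing down, gripper open.
Joint ranges: [-2.76, 2.76], [-0.34, 2.15], [-1.52, 1.57], [0.19, 2.46], [-1.09, 4.23], [0.17, 1.99], [-2.82, 2.82]. Speed limits (rad/s): [2.22, 2.22, 3.01, 3.01, 3.14, 3.14, 3.14].

## Interface

Orientations are given as a unit quaternion [w, x, y, z].
In Python, from rig import sensors, snapshot, camera_info, manip gives the robot as it stands. The module is installed in compiled form; this text tells all that it offers.
- The arm moves only by the tool step_arm, never from a script. Its argument "increments" is one flat list of numbers, 7 for each row, row after row: the shift along the tool's x, y, z in units of 40 cm (1.0 is 40 cm), then the turn, a rotation vector about the tool's x, y, z in units of 30 degrees (1.0 is 30 degrees), then the opening, from -1 (shut) to 1 (fully open). In form: [x, y, z, rx, ry, rz, jaw, x, y, z, rx, ry, rz, jaw, ...]. A call has 1 to 10 rows; each row shifts and turns the commanded pose from where the row before left it, along the tool's axes as they then stand; what a row does not reach is not made up. A row lasts 1/10 s, in which the tool goes at most 50 mm and 8.59 degrees, less where a joint would pass 70% of its speed; a pose out of reach is approached as far as the arm can. A call with a number of a shift or a turn outside -1 to 1 is refused whole. A call with a gripper value outside its range is refused whole. The fingers move at their own pace and stop on an object; the grip force is fixed at half the most. Time passes only in rows, so rows that do not move let the fingers close. It gives the time, the measured TCP pose, the force, the opening and the grip force at its end, in the units of the state.
- sensors.get_obs(): the state, without advancing time (a new reading comes with each control period).
- snapshot(name): name is "scene" or "top" or "wrist"; returns the picture (420x560x3 uint8, red, green, blue); there is no depth.
- camera_info(name): a dict with "camera_matrix" (3x3 intrinsics, pixels), "k1" (the pictures are not rectified: a ray, as slopes to the right and down, at radius r is drawn at 1 + k1 r^2 times it, then the intrinsics apply), "rvec" (rotation vector, rad) and "tvec" (3), from world to camera coordinates, as OpenCV has them; the wrist camera has in their place "hand_eye" (4x4, takes a point from camera to tool coordinates, whose origin is the TCP and whose axes are the flange's). Camera axes: x right, y down, z forward; pixel columns grow to the right and rows downward; lengths in m; the calibration is good to about 2 mm. A picture is of the moment at which its call begins: read the wrist's pose just before it. camera_info takes no time and is no camera call.
- manip.sign_off(): hands the job in; it is judged then, once.
The state is a dict: "clock": time; "q": joint angles; "dq": joint speeds; "effort": joint torques, N m; "ee_pos": TCP position; "tool_rot": TCP orientation; "wrist_force": force on the tool from outside, world axes, zero at the start; "ft_torque": the same for the moment, N m; "grip_width": finger opening in m; "finger_force": force on a finger pad.
Only numpy, scipy, OpenCV 4.12 (cv2) and the standard library are available. Lean on these libraries where they do the work, as an engineer would, in place of code of your own. Each camera call takes 0.05 s, during which the arm holds its last target. There are 200 camera calls.

## Task

A glued phone lies in the bonding press: tighten its four wing knobs clockwise, crosswise and a little at a time in two rounds, so that the clear pressure plate comes down without leaning far. First just nip the two knobs of one diagonal, then the other two, with the plate still up off its pads; then go round again until the plate is fully home and all four knobs are snug, none ever overtightened. Leave the other things on the counter where they are.

Things in the scene. Friction and masses are not known exactly. Their poses are not given: they have to be found in the camera images.
- press: The bonding press, fixed to the counter: aluminium base 200 x 170 x 14 mm (x, y, z) with two bridges 28 mm wide along its x, centre lines at its y = -60 and +60 mm, tops 66 mm above the counter. Origin: centre of the underside, z up. Below each knob a rubber seat pad stands on the base, top 27 mm above the counter.
- plate: Clear pressure plate, 140 x 156 x 10 mm, held up by springs (2.4 N/mm at each corner) under the bridges; it only sinks and leans. Origin: centre of its underside, 33.5 mm above the press's origin at the start, about 27 mm when home on all four pads (6.5 mm travel). One corner taken right down alone leans it 0.055 rad; over 0.045 rad squeezes the glue out.
- knob1: Knob at x = -50, y = -60 mm of the press, diagonally across from knob3. The four are alike: on the bridge a dark steel collar (radius 11 mm, 6 mm high; origin on the axis at the bridge's top, 66 mm above the counter), above it a black wing (see knob1_grip). It turns about the vertical only, clockwise from above to tighten, up to 3 rad, and keeps its height.
- knob2: Knob at x = -50, y = +60 mm of the press, diagonally across from knob4. All knobs: a steep cam inside lowers a rubber foot 10 mm per radian of collar onto the plate's corner below. The feet start 0.7 to 7.5 mm above the plate, each different and out of sight. A collar stays where it is left (60 N on its foot would turn it back).
- knob3: Knob at x = +50, y = +60 mm of the press, diagonally across from knob1. How all knobs feel: 0.60 N m while running free, at any angle, plus 0.010 N m per newton of foot on plate; read with the hand stopped it is up to 0.15 less, so go by the rise above running free. Nipped: 0.06 to 0.11 rise (6 to 11 N). Snug: 0.34 to 0.44 rise (34 to 44 N). Over 54 N the glass cracks.
- knob4: Knob at x = +50, y = -60 mm of the press, diagonally across from knob2. All knobs: once a corner is on its pad the torque climbs at up to 2.1 N m per radian of wing; before that, at 0.4 or less. Tightening one knob changes the load on the others. In the end each foot must press with 24 to 54 N.
- dish: White ceramic dish, 90 mm across, 22 mm high, loose, not to be disturbed. Origin: centre of the underside.
- weight: Round steel weight, 52 mm across, 40 mm high, loose, not to be disturbed. Origin: centre of the underside.
- driver: Stubby black screwdriver, 100 mm long, lying loose, not to be disturbed.
- case: Turquoise plastic phone case, 152 x 76 x 10 mm, loose, not to be disturbed. Origin: centre of the underside.
- phone: Cracked silver smartphone, 152 x 74 x 8 mm, lying loose, not to be disturbed. Origin: centre of the underside.
- knob1_grip (a point): Where to grip knob1: on its axis, 30 mm above the knob's origin, in the wing, which is 40 mm long (this point's x), 10 mm thick (its y) and stands 8 to 42 mm above the knob's origin. Grip across the 10 mm. The wing sits on the collar through a rubber bush: it twists 1 rad per 5 N m against the collar, and springs back by that when let go.
- knob2_grip (a point): Where to grip knob2: on its axis, 30 mm above the knob's origin, in its wing. Wing and axes as at knob1_grip.
- knob3_grip (a point): Where to grip knob3: on its axis, 30 mm above the knob's origin, in its wing. Wing and axes as at knob1_grip.
- knob4_grip (a point): Where to grip knob4: on its axis, 30 mm above the knob's origin, in its wing. Wing and axes as at knob1_grip.

How it is judged:
By the outcome, as a careful person would: the job done as asked, in the order asked, and still so for the second after the job is handed in, with the robot touching nothing.
It also fails if it takes over 72 s, if anything falls off the work surface, if the arm or the gripper's body presses on something with over 40 N, if the wrist force passes 120 N, or if a joint passes its speed limit or range.

## Working session

There is one attempt and no reset: what is moved stays moved. The work goes in short steps, Python scripts to look and compute and a tool call to move; the robot and the scene stay as the last step left them, time stands still between calls to the robot, and variables do not carry over. Pictures are saved under pics/ and viewed, at most 10 in all, crops included, and the job is handed in when it is done.

Besides the shell and the picture viewer there is one more tool, called after "Request:" in YAML: its name, and indented under it one key for each argument. step_arm: Moves the arm, as the interface text tells. Its arguments: {"type":"object","properties":{"increments":{"type":"array","items":{"type":"number"}}},"required":["increments"]}

```bash
mkdir -p pics; ls
python3 - <<'E'
from rig import sensors,snapshot,camera_info,manip
import cv2,numpy as np
o=sensors.get_obs();print({k:np.round(v,4).tolist() for k,v in o.items()})
print(manip.hold_point_z)
for n in("scene","top","wrist"):
    i=camera_info(n);print(n,{k:np.round(v,4).tolist() for k,v in i.items()})
for n in("scene","top"):
    cv2.imwrite(f"pics/{n}0.png",snapshot(n)[:,:,::-1])
E
```

```text
pics
{'clock': 0.0, 'q': [-1.3778, 0.5765, 0.0248, 1.4379, -0.015, 1.129, -0.0565], 'dq': [-0.0015, 0.0003, 0.0004, -0.0004, 0.0003, 0.0005, -0.0003], 'effort': [-0.0006, -76.5766, 2.2504, -28.5962, 0.0154, 0.0129, 0.0], 'ee_pos': [0.1843, 0.6489, 0.2305], 'tool_rot': [-0.0001, 0.1379, 0.9904, -0.0008], 'wrist_force': [-0.0978, -0.3437, 0.0079], 'ft_torque': [0.0427, 0.0194, -0.0333], 'finger_force': 0.0, 'grip_width': 0.0853}
-0.0187
scene {'camera_matrix': [[511.7307, 0.0, 279.7815], [0.0, 511.7307, 208.4548], [0.0, 0.0, 1.0]], 'k1': -0.1574, 'rvec': [1.1556, 2.5088, -0.7936], 'tvec': [0.3433, -0.3108, 1.471]}
top {'camera_matrix': [[435.1787, 0.0, 288.3565], [0.0, 435.1787, 200.3354], [0.0, 0.0, 1.0]], 'k1': -0.0463, 'rvec': [2.1342, -2.1898, 0.082], 'tvec': [0.064, 0.583, 0.9805]}
wrist {'camera_matrix': [[357.5622, 0.0, 273.7632], [0.0, 357.5622, 211.3811], [0.0, 0.0, 1.0]], 'k1': -0.0684, 'hand_eye': [[-0.0006, -0.9469, -0.3217, 0.083], [1.0, -0.0005, -0.0004, -0.0007], [0.0002, -0.3217, 0.9469, -0.1423], [0.0, 0.0, 0.0, 1.0]]}
```

View pics/top0.png

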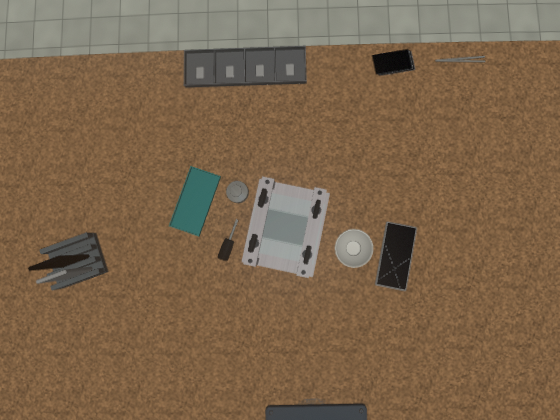

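View pics/scene0.png

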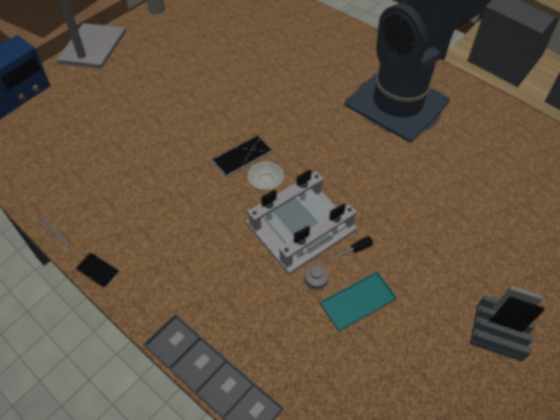

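The top view shows the press at about (286,227) with its bridges running nearly up the image. The black wings are near (263,197), (316,208), (253,242) and (307,254). The weight is at (237,191), the driver at (228,240) and the dish at (354,248). Next I measure the wings.

```bash
cat > h.py <<'E'
from rig import sensors,snapshot,camera_info,manip
import cv2,numpy as np
from scipy.spatial.transform import Rotation as R
def ray(n,uv,o=None):
    i=camera_info(n);K=i["camera_matrix"];k=float(i["k1"])
    uv=np.atleast_2d(uv).astype(float)
    p=cv2.undistortPoints(uv[:,None],np.array(K),np.array([k,0,0,0.]))[:,0]
    d=np.c_[p,np.ones(len(p))]
    if n=="wrist":
        H=np.array(i["hand_eye"]);q=o["tool_rot"];T=R.from_quat([q[1],q[2],q[3],q[0]]).as_matrix()
        return np.array(o["ee_pos"])+T@H[:3,3],d@(T@H[:3,:3]).T
    M=R.from_rotvec(np.ravel(i["rvec"])).as_matrix()
    return -M.T@np.ravel(i["tvec"]),d@M
def onz(n,uv,z,o=None):
    c,d=ray(n,uv,o);return c+d*((z-c[2])/d[:,2])[:,None]
E
python3 - <<'E'
from h import *
im=snapshot("top");g=im.max(2)
roi=np.zeros_like(g);roi[175:280,240:332]=1
m=((g<50)&(roi>0)).astype(np.uint8)
n,l,s,c=cv2.connectedComponentsWithStats(m)
for j in range(1,n):
    if s[j,4]>25:
        pts=np.argwhere(l==j)[:,::-1].astype(np.float32)
        w=onz("top",pts,.10);e,v=np.linalg.eigh(np.cov(w[:,:2].T))
        print(s[j],c[j],onz("top",c[j],.096)[0].round(4),np.degrees(np.arctan2(v[1,1],v[0,1])).round(1),np.sqrt(e*12))
o=sensors.get_obs();t=R.from_quat(np.roll(o["tool_rot"],-1)).as_matrix();print(t.round(3))
E
```

```text
[258 189   8  18  77] [262.06493506 197.38961039] [0.5859 0.1045 0.096 ] 164.2 [0.01107374 0.03577467]
[313 200   7  18  65] [316.01538462 208.6       ] [ 0.5584 -0.0116  0.096 ] 165.2 [0.00812567 0.03653882]
[249 234   8  17  61] [252.27868852 242.26229508] [0.4895 0.1274 0.096 ] 164.0 [0.01131031 0.03412094]
[[-0.962  0.273 -0.   ]
 [ 0.273  0.962 -0.001]
 [-0.    -0.001 -1.   ]]
```

Request:
step_arm:
  increments: [-0.08,-0.08,0,0,0,0,0,-0.09,-0.085,0,0,0,0,0,-0.09,-0.085,0,0,0,0,0,-0.09,-0.085,0,0,0,0,0,-0.09,-0.085,0,0,0,0,0,-0.09,-0.085,0,0,0,0,0,-0.09,-0.085,0,0,0,0,0]

```text
clock: 0.85
ee_pos: [0.3591, 0.3526, 0.2313]
tool_rot: [0.0, 0.138, 0.99, 0.0]
wrist_force: [1.4, 0.1, 0.8]
grip_width: 0.0426
finger_force: 0.0
```

Request:
step_arm:
  increments: [-0.09,-0.085,0,0,0,0,0,-0.09,-0.085,0,0,0,0,0,-0.09,-0.085,0,0,0,0,0,-0.09,-0.085,0,0,0,0,0,-0.09,-0.085,0,0,0,0,0,-0.09,-0.085,0,0,0,0,0,-0.06,-0.085,0,0,0,0,0,0,0,0,0,0,0,0]

```text
clock: 1.65
ee_pos: [0.5258, 0.0531, 0.2312]
tool_rot: [0.001, 0.142, 0.99, -0.002]
wrist_force: [-0.1, -0.1, 0.2]
grip_width: 0.0429
finger_force: 0.0
```

Run:
```python
from h import *
o=sensors.get_obs();im=snapshot("wrist");print(np.round(o["q"],3),np.round(o["ee_pos"],4),np.round(o["ft_torque"],3))
cv2.imwrite("pics/w1.png",im[:,:,::-1])
g=im.max(2);m=(g<45).astype(np.uint8)
n,l,s,c=cv2.connectedComponentsWithStats(m)
for j in range(1,n):
    if s[j,4]>150:
        print(s[j],c[j].round(1),onz("wrist",c[j],.096,o)[0].round(4))
```

```text
[-0.317  0.363  0.176  1.828 -0.072  0.957  1.174] [0.5258 0.0531 0.2312] [ 0.002  0.014 -0.018]
[ 391   57   33   54 1318] [406.5  82.8] [0.4676 0.1716 0.096 ]
[345 100  21  54 939] [354.5 125.6] [0.4876 0.1273 0.096 ]
[   0  102   76  135 6686] [ 33.6 172.2] [ 0.4487 -0.1305  0.096 ]
[189 109  22  53 896] [200.2 134. ] [0.4604 0.0121 0.096 ]
[344 218  19  54 775] [352.5 244.1] [0.5835 0.1045 0.096 ]
[    5   225   539   195 33849] [273.3 371.3] [0.6959 0.0012 0.096 ]
```

View pics/w1.png

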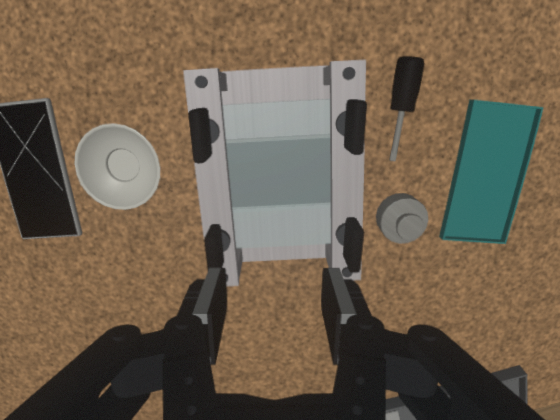

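The wrist view shows the four wings at about (200,134), (354,126), (352,244) and (215,245). This agrees with the top view to about 2 mm. I'll go to the far-left knob (K3) first.

Request:
step_arm:
  increments: [-0.035,0.055,0,0,0,0,-0.3,-0.035,0.055,0,0,0,0,-0.3,-0.036,0.054,0.07,0,0,0,-0.3,0,0,0.1,0,0,0,-0.3,0,0,0.07,0,0,0,-0.3,0,0,0,0,0,0,-0.3]

```text
clock: 2.3
ee_pos: [0.58, 0.1128, 0.1316]
tool_rot: [-0.004, 0.137, 0.991, -0.001]
wrist_force: [-0.3, 0.6, 0.9]
grip_width: 0.0299
finger_force: 0.0
```

Run:
```python
from h import *
o=sensors.get_obs();print({k:np.round(v,4).tolist() for k,v in o.items()})
im=snapshot("wrist");cv2.imwrite("pics/w2.png",im[:,:,::-1])
```

```text
{'clock': 2.3, 'q': [-0.3603, 0.5632, 0.139, 1.7865, -0.1035, 0.8064, 1.1259], 'dq': [0.0028, -0.061, 0.0187, -0.0681, 0.008, 0.0723, -0.0028], 'effort': [0.3366, -67.4379, 4.088, -22.4086, -0.0659, -1.3004, 0.1051], 'ee_pos': [0.58, 0.1128, 0.1316], 'tool_rot': [-0.0036, 0.1369, 0.9906, -0.0011], 'wrist_force': [-0.2985, 0.5602, 0.8553], 'ft_torque': [-0.0212, -0.0294, 0.0201], 'finger_force': 0.0, 'grip_width': 0.0299}
```

View pics/w2.png

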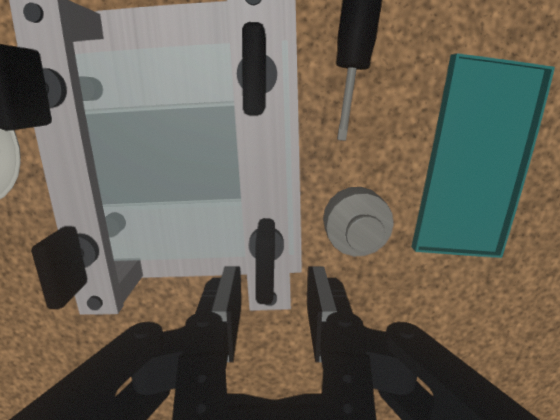

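The near view shows K3's wing at about (265,261), a few pixels left of the gripper's centre line. The other wings are at (254,69), (23,87) and (60,268). I'll compute the offset.

Run:
```python
from h import *
o=sensors.get_obs();im=snapshot("wrist")
g=im.max(2);m=(g<40).astype(np.uint8)
for nm,(x0,y0,x1,y1) in dict(K3=(240,210,290,310),K2=(230,15,275,125)).items():
    mm=np.zeros_like(m);mm[y0:y1,x0:x1]=m[y0:y1,x0:x1]
    n,l,s,c=cv2.connectedComponentsWithStats(mm);j=1+np.argmax(s[1:,4])
    p=np.argwhere(l==j)[:,::-1].astype(np.float32)
    r=cv2.minAreaRect(p);print(nm,r,s[j])
    bx=cv2.boxPoints(r);w=onz("wrist",bx,.108,o);print(w.round(4).tolist())
    for z in(.096,.108):
        w=onz("wrist",r[0],z,o)[0];print(z,w.round(4))
print(o["ee_pos"],o["tool_rot"])
```

```text
K3 ((264.5, 277.5), (41.0, 15.0), 90.0) [257 257  16  42 427]
[[0.5781, 0.1036, 0.108], [0.5803, 0.1111, 0.108], [0.604, 0.1044, 0.108], [0.6018, 0.0965, 0.108]]
0.096 [0.5971 0.1018 0.096 ]
0.108 [0.5908 0.104  0.108 ]
K2 ((253.0, 65.0), (90.0, 22.0), 90.0) [ 242   20   23   91 1829]
[[0.4693, 0.1293, 0.108], [0.4719, 0.1384, 0.108], [0.5082, 0.1278, 0.108], [0.5055, 0.1182, 0.108]]
0.096 [0.4873 0.1282 0.096 ]
0.108 [0.4882 0.1286 0.108 ]
[0.58151356 0.11255644 0.13399679] [-1.91126673e-03  1.37209276e-01  9.90540085e-01 -5.48786811e-04]
```

Request:
step_arm:
  increments: [-0.011,-0.015,0,0,0,0,-0.3,0,0,0.05,0,0,0,-0.3,0,0,0.091,0,0,0,-0.3,0,0,0,0,0,0,-1,0,0,0,0,0,0,-1,0,0,0,0,0,0,-1,0,0,0,0,0,0,-1]

```text
clock: 3.1
ee_pos: [0.5852, 0.1058, 0.0791]
tool_rot: [-0.001, 0.137, 0.991, 0.0]
wrist_force: [1.8, 3.9, -25.4]
grip_width: 0.0093
finger_force: 60.8
```

```bash
cat > r.py <<'E'
from h import *
o=sensors.get_obs();q=o["tool_rot"];T=R.from_quat(np.roll(q,-1)).as_matrix()
yaw=-np.arctan2(T[1,0],T[0,0])
print("t",round(o["clock"],2),"p",np.round(o["ee_pos"],4),"cw_yaw",round(yaw,4),"tz",np.round(o["ft_torque"],3),"F",np.round(o["wrist_force"],1),"Ftool",np.round(T.T@o["wrist_force"],1),"w",round(o["grip_width"],4),"ff",round(o["finger_force"],1),"q7",round(o["q"][6],2),"dq7",round(o["dq"][6],3))
E
python3 r.py
```

```text
t 3.1 p [0.5852 0.1058 0.0791] cw_yaw -2.8658 tz [ 1.016 -0.701 -0.095] F [  1.8   3.9 -25.4] Ftool [-0.7  4.3 25.4] w 0.0093 ff 60.8 q7 1.15 dq7 -0.0
```

Request:
step_arm:
  increments: [0,0,0,0,0,0.1,-1,0,0,0,0,0,0.1,-1,0,0,0,0,0,0.1,-1,0,0,0,0,0,0.1,-1]

```text
clock: 3.5
ee_pos: [0.5852, 0.106, 0.0791]
tool_rot: [-0.001, 0.24, 0.971, 0.0]
wrist_force: [4.0, 5.2, -24.2]
grip_width: 0.0092
finger_force: 61.2
```

```bash
python3 r.py
```

```text
t 3.5 p [0.5852 0.106  0.0791] cw_yaw -2.6559 tz [ 0.925 -0.732  0.61 ] F [  4.    5.2 -24.2] Ftool [-1.1  6.4 24.2] w 0.0092 ff 61.2 q7 0.99 dq7 -0.382
```

Request:
step_arm:
  increments: [0,0,0,0,0,0.1,-1,0,0,0,0,0,0.1,-1,0,0,0,0,0,0.1,-1,0,0,0,0,0,0.1,-1]

```text
clock: 3.9
ee_pos: [0.5853, 0.1062, 0.0791]
tool_rot: [-0.001, 0.341, 0.94, 0.0]
wrist_force: [3.3, 3.2, -24.9]
grip_width: 0.0093
finger_force: 61.3
```

```bash
python3 r.py
```

```text
t 3.9 p [0.5853 0.1062 0.0791] cw_yaw -2.4467 tz [ 0.912 -0.844  0.612] F [  3.3   3.2 -24.9] Ftool [-0.5  4.5 24.9] w 0.0093 ff 61.3 q7 0.84 dq7 -0.382
```

Running free at 0.61. Continuing.

Request:
step_arm:
  increments: [0,0,0,0,0,0.1,-1,0,0,0,0,0,0.1,-1,0,0,0,0,0,0.1,-1,0,0,0,0,0,0.1,-1]

```text
clock: 4.3
ee_pos: [0.5854, 0.1064, 0.0792]
tool_rot: [-0.001, 0.437, 0.9, 0.001]
wrist_force: [3.9, 4.0, -25.4]
grip_width: 0.0094
finger_force: 61.5
```

```bash
python3 r.py
```

```text
t 4.3 p [0.5854 0.1064 0.0792] cw_yaw -2.2375 tz [ 0.892 -0.891  0.667] F [  3.9   4.  -25.4] Ftool [ 0.7  5.5 25.4] w 0.0094 ff 61.5 q7 0.69 dq7 -0.382
```

Request:
step_arm:
  increments: [0,0,0,0,0,0.1,-1,0,0,0,0,0,0,-0.3,0,0,0,0,0,0,-0.3,0,0,-0.06,0,0,0,-0.3,0,0,-0.075,0,0,-0.26,-0.3,0,0,0,0,0,-0.26,-0.3,0,0,0,0,0,-0.26,-0.3,0,0,0,0,0,-0.26,-0.3,0,0,0,0,0,-0.26,-0.3,0,0,0,0,0,0,-0.3]

```text
clock: 5.3
ee_pos: [0.5865, 0.1038, 0.1348]
tool_rot: [0.001, 0.137, 0.991, 0.0]
wrist_force: [-0.2, -0.1, -0.7]
grip_width: 0.03
finger_force: 0.0
```

Request:
step_arm:
  increments: [0.059,-0.078,0,0,0,0,-0.3,0.059,-0.078,0,0,0,0,-0.3,0.059,-0.078,0,0,0,0,-0.3,0.058,-0.078,0,0,0,0,-0.3,0,0,0.05,0,0,0,-0.3,0,0,0,0,0,0,-0.3]

```text
clock: 5.9
ee_pos: [0.4604, 0.0093, 0.1129]
tool_rot: [-0.0, 0.141, 0.99, -0.0]
wrist_force: [0.6, 0.3, -0.1]
grip_width: 0.0298
finger_force: 0.0
```

```bash
python3 r.py
python3 - <<'E'
from h import *
cv2.imwrite("pics/w3.png",snapshot("wrist")[:,:,::-1])
E
```

```text
t 5.9 p [0.4604 0.0093 0.1129] cw_yaw -2.8596 tz [ 0.011 -0.014  0.   ] F [ 0.6  0.3 -0.1] Ftool [-0.5  0.4  0.1] w 0.0298 ff 0.0 q7 1.29 dq7 -0.004
```

View pics/w3.png

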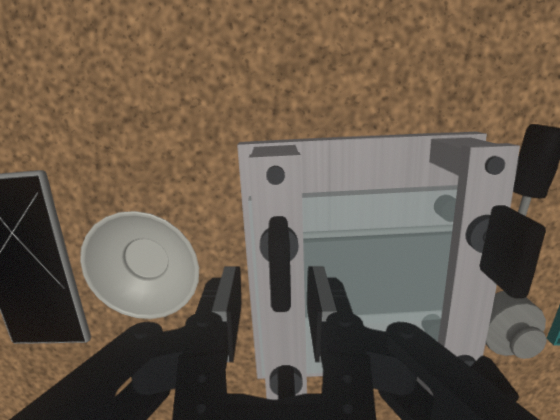

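The wing sits at about (280,263) between the fingers, roughly 2.5 mm toward +y. I correct for that, grip and start turning.

Request:
step_arm:
  increments: [0,0.006,0.04,0,0,0,-0.3,0,0,0.048,0,0,0,-0.3,0,0,0,0,0,0,-1,0,0,0,0,0,0,-1,0,0,0,0,0,0,-1,0,0,0,0,0,0,-1,0,0,0,0,0,0.1,-1,0,0,0,0,0,0.1,-1,0,0,0,0,0,0.1,-1,0,0,0,0,0,0.1,-1]

```text
clock: 6.95
ee_pos: [0.4617, 0.012, 0.0779]
tool_rot: [0.0, 0.241, 0.97, -0.0]
wrist_force: [1.2, -4.3, -14.7]
grip_width: 0.0089
finger_force: 60.5
```

```bash
python3 r.py
```

```text
t 6.95 p [0.4617 0.012  0.0779] cw_yaw -2.6538 tz [-1.08  -0.224  0.635] F [  1.2  -4.3 -14.7] Ftool [-3.1 -3.3 14.7] w 0.0089 ff 60.5 q7 1.16 dq7 -0.352
```

Request:
step_arm:
  increments: [0,0,0,0,0,0.1,-1,0,0,0,0,0,0.1,-1,0,0,0,0,0,0.1,-1]

```text
clock: 7.25
ee_pos: [0.4617, 0.012, 0.0779]
tool_rot: [0.0, 0.317, 0.948, -0.0]
wrist_force: [-0.2, -5.5, -14.6]
grip_width: 0.0088
finger_force: 60.9
```

```bash
python3 r.py
```

```text
t 7.25 p [0.4617 0.012  0.0779] cw_yaw -2.4967 tz [-1.148 -0.173  0.656] F [ -0.2  -5.5 -14.6] Ftool [-3.1 -4.5 14.6] w 0.0088 ff 60.9 q7 1.05 dq7 -0.352
```

Request:
step_arm:
  increments: [0,0,0,0,0,0.1,-1,0,0,0,0,0,0.1,-1]

```text
clock: 7.45
ee_pos: [0.4618, 0.012, 0.0779]
tool_rot: [0.0, 0.366, 0.931, -0.0]
wrist_force: [0.6, -5.6, -14.0]
grip_width: 0.009
finger_force: 61.1
```

```bash
python3 r.py
```

```text
t 7.45 p [0.4618 0.012  0.0779] cw_yaw -2.3921 tz [-1.277 -0.183  0.683] F [  0.6  -5.6 -14. ] Ftool [-4.2 -3.7 14. ] w 0.009 ff 61.1 q7 0.98 dq7 -0.352
```

Request:
step_arm:
  increments: [0,0,0,0,0,0.14,-1]

```text
clock: 7.55
ee_pos: [0.4618, 0.0119, 0.0779]
tool_rot: [0.0, 0.4, 0.917, -0.0]
wrist_force: [-0.5, -6.2, -14.5]
grip_width: 0.0088
finger_force: 61.2
```

```bash
python3 r.py
```

```text
t 7.55 p [0.4618 0.0119 0.0779] cw_yaw -2.3187 tz [-1.286 -0.133  0.708] F [ -0.5  -6.2 -14.5] Ftool [-4.2 -4.6 14.5] w 0.0088 ff 61.2 q7 0.93 dq7 -0.505
```

Request:
step_arm:
  increments: [0,0,0,0,0,0,-0.3,0,0,0,0,0,0,-0.3,0,0,-0.06,0,0,0,-0.3,0,0,-0.075,0,0,-0.26,-0.3,0,0,0,0,0,-0.26,-0.3,0,0,0,0,0,-0.26,-0.3,0,0,0,0,0,-0.265,-0.3,-0.083,0.004,0,0,0,0,-0.3,-0.083,0.004,0,0,0,0,-0.3,-0.083,0.004,0,0,0,0,-0.3]

```text
clock: 8.55
ee_pos: [0.5608, -0.0096, 0.1329]
tool_rot: [0.001, 0.136, 0.991, 0.001]
wrist_force: [1.2, 0.1, 0.2]
grip_width: 0.0303
finger_force: 0.0
```

Request:
step_arm:
  increments: [0,0,0.05,0,0,0,-0.3,0,0,0,0,0,0,-0.3]

```text
clock: 8.75
ee_pos: [0.5587, -0.0096, 0.1106]
tool_rot: [-0.001, 0.136, 0.991, 0.0]
wrist_force: [-0.8, -0.5, -0.4]
grip_width: 0.0299
finger_force: 0.0
```

Request:
step_arm:
  increments: [0,-0.002,0.035,0,0,0,-0.3,0,0,0.046,0,0,0,-0.3,0,0,0,0,0,0,-1,0,0,0,0,0,0,-1,0,0,0,0,0,0,-1,0,0,0,0,0,0,-1,0,0,0,0,0,0.1,-1,0,0,0,0,0,0.1,-1,0,0,0,0,0,0.1,-1,0,0,0,0,0,0.1,-1]

```text
clock: 9.75
ee_pos: [0.5578, -0.0103, 0.0797]
tool_rot: [-0.001, 0.24, 0.971, -0.0]
wrist_force: [-4.7, -0.9, -3.5]
grip_width: 0.0088
finger_force: 62.5
```

```bash
python3 r.py
```

```text
t 9.75 p [ 0.5578 -0.0103  0.0797] cw_yaw -2.6572 tz [-0.041  1.042  0.613] F [-4.7 -0.9 -3.5] Ftool [ 3.7 -3.   3.5] w 0.0088 ff 62.5 q7 1.23 dq7 -0.372
```

Request:
step_arm:
  increments: [0,0,0,0,0,0.1,-1,0,0,0,0,0,0.1,-1,0,0,0,0,0,0.1,-1]

```text
clock: 10.05
ee_pos: [0.5579, -0.0102, 0.0796]
tool_rot: [-0.001, 0.315, 0.949, -0.0]
wrist_force: [-5.2, 0.5, -4.9]
grip_width: 0.009
finger_force: 62.5
```

```bash
python3 r.py
```

```text
t 10.05 p [ 0.5579 -0.0102  0.0796] cw_yaw -2.5003 tz [0.054 0.912 0.597] F [-5.2  0.5 -4.9] Ftool [ 4.4 -2.7  4.9] w 0.009 ff 62.5 q7 1.12 dq7 -0.375
```

Request:
step_arm:
  increments: [0,0,0,0,0,0.1,-1,0,0,0,0,0,0.1,-1,0,0,0,0,0,0.1,-1]

```text
clock: 10.35
ee_pos: [0.558, -0.01, 0.0797]
tool_rot: [-0.001, 0.389, 0.921, 0.0]
wrist_force: [-4.2, 0.7, -3.9]
grip_width: 0.0091
finger_force: 62.5
```

```bash
python3 r.py
```

```text
t 10.35 p [ 0.558  -0.01    0.0797] cw_yaw -2.3433 tz [0.074 0.859 0.61 ] F [-4.2  0.7 -3.9] Ftool [ 3.5 -2.5  3.9] w 0.0091 ff 62.5 q7 1.0 dq7 -0.374
```

Request:
step_arm:
  increments: [0,0,0,0,0,0.1,-1,0,0,0,0,0,0.1,-1,0,0,0,0,0,0.1,-1]

```text
clock: 10.65
ee_pos: [0.5582, -0.0099, 0.0796]
tool_rot: [-0.001, 0.46, 0.888, 0.0]
wrist_force: [-3.1, 0.7, -5.4]
grip_width: 0.0092
finger_force: 62.5
```

```bash
python3 r.py
```

```text
t 10.65 p [ 0.5582 -0.0099  0.0796] cw_yaw -2.1864 tz [0.079 0.749 0.651] F [-3.1  0.7 -5.4] Ftool [ 2.4 -2.2  5.4] w 0.0092 ff 62.5 q7 0.89 dq7 -0.372
```

Request:
step_arm:
  increments: [0,0,0,0,0,0.12,-1]

```text
clock: 10.75
ee_pos: [0.5583, -0.0099, 0.0797]
tool_rot: [-0.001, 0.487, 0.873, 0.0]
wrist_force: [-3.4, 1.0, -5.0]
grip_width: 0.0093
finger_force: 62.4
```

```bash
python3 r.py
```

```text
t 10.75 p [ 0.5583 -0.0099  0.0797] cw_yaw -2.1235 tz [0.102 0.677 0.579] F [-3.4  1.  -5. ] Ftool [ 2.6 -2.4  5. ] w 0.0093 ff 62.4 q7 0.85 dq7 -0.456
```

Request:
step_arm:
  increments: [0,0,0,0,0,0.05,-1]

```text
clock: 10.85
ee_pos: [0.5583, -0.0099, 0.0796]
tool_rot: [-0.0, 0.499, 0.867, 0.0]
wrist_force: [-4.9, 0.8, -3.0]
grip_width: 0.009
finger_force: 62.6
```

```bash
python3 r.py
```

```text
t 10.85 p [ 0.5583 -0.0099  0.0796] cw_yaw -2.0975 tz [0.297 0.923 0.597] F [-4.9  0.8 -3. ] Ftool [ 3.1 -3.9  3. ] w 0.009 ff 62.6 q7 0.83 dq7 -0.162
```

Run:
```python
from h import *
for k in range(6):
    o=sensors.get_obs();print(round(o["clock"],3),np.round(o["ft_torque"],3),np.round(o["wrist_force"],1));snapshot("wrist")
```

```text
10.85 [0.297 0.923 0.597] [-4.9  0.8 -3. ]
10.9 [0.419 1.101 0.563] [-4.9  0.9 -1.2]
10.95 [0.464 1.05  0.536] [-5.3  1.  -1.3]
11.0 [0.453 1.153 0.552] [-5.9  2.7 -0.4]
11.05 [0.475 1.117 0.564] [-5.   2.1 -1.4]
11.1 [0.362 1.114 0.606] [-5.1  2.7 -0.2]
```

Request:
step_arm:
  increments: [0,0,0,0,0,0.1,-1,0,0,0,0,0,0.1,-1]

```text
clock: 11.35
ee_pos: [0.5584, -0.0099, 0.0796]
tool_rot: [-0.001, 0.543, 0.84, 0.0]
wrist_force: [-4.6, 2.6, -1.2]
grip_width: 0.0089
finger_force: 62.8
```

```bash
python3 r.py
```

```text
t 11.35 p [ 0.5584 -0.0099  0.0796] cw_yaw -1.9936 tz [0.493 1.004 0.589] F [-4.6  2.6 -1.2] Ftool [ 4.3 -3.1  1.2] w 0.0089 ff 62.8 q7 0.75 dq7 -0.378
```

Request:
step_arm:
  increments: [0,0,0,0,0,0.1,-1,0,0,0,0,0,0.1,-1]

```text
clock: 11.55
ee_pos: [0.5585, -0.0098, 0.0796]
tool_rot: [-0.0, 0.586, 0.81, 0.0]
wrist_force: [-4.5, 2.7, -2.4]
grip_width: 0.0089
finger_force: 62.9
```

```bash
python3 r.py
```

```text
t 11.55 p [ 0.5585 -0.0098  0.0796] cw_yaw -1.8889 tz [0.474 0.9   0.595] F [-4.5  2.7 -2.4] Ftool [ 4.  -3.5  2.4] w 0.0089 ff 62.9 q7 0.68 dq7 -0.376
```

Request:
step_arm:
  increments: [0,0,0,0,0,0.1,-1,0,0,0,0,0,0.1,-1,0,0,0,0,0,0.09,-1]

```text
clock: 11.85
ee_pos: [0.5587, -0.0098, 0.0796]
tool_rot: [-0.0, 0.646, 0.763, 0.0]
wrist_force: [-3.6, 1.3, -2.3]
grip_width: 0.0092
finger_force: 63.1
```

```bash
python3 r.py
```

```text
t 11.85 p [ 0.5587 -0.0098  0.0796] cw_yaw -1.7372 tz [0.486 0.838 0.645] F [-3.6  1.3 -2.3] Ftool [ 1.8 -3.3  2.3] w 0.0092 ff 63.1 q7 0.57 dq7 -0.334
```

Request:
step_arm:
  increments: [0,0,0,0,0,0.1,-1]

```text
clock: 11.95
ee_pos: [0.5588, -0.0098, 0.0796]
tool_rot: [-0.0, 0.666, 0.746, 0.0]
wrist_force: [-4.1, 2.7, -2.2]
grip_width: 0.0091
finger_force: 63.3
```

```bash
python3 r.py
python3 - <<'E'
from h import *
a=[]
for k in range(4):
    snapshot("wrist");a.append(sensors.get_obs()["ft_torque"][2])
print(np.round(a,3),np.mean(a).round(3))
E
```

```text
t 11.95 p [ 0.5588 -0.0098  0.0796] cw_yaw -1.685 tz [0.457 0.716 0.603] F [-4.1  2.7 -2.2] Ftool [ 3.2 -3.7  2.2] w 0.0091 ff 63.3 q7 0.53 dq7 -0.38
[0.601 0.622 0.558 0.604] 0.596
```

Request:
step_arm:
  increments: [0,0,0,0,0,0.1,-1,0,0,0,0,0,0.1,-1]

```text
clock: 12.35
ee_pos: [0.5589, -0.0099, 0.0796]
tool_rot: [-0.0, 0.703, 0.711, 0.001]
wrist_force: [-3.9, 3.3, -1.3]
grip_width: 0.0089
finger_force: 63.8
```

```bash
cat > s.py <<'E'
import runpy;runpy.run_path("r.py")
from h import *
a=[]
for k in range(6):
    snapshot("wrist");a.append(sensors.get_obs()["ft_torque"][2])
print(np.round(a,3),np.mean(a).round(3))
E
python3 s.py
```

```text
t 12.35 p [ 0.5589 -0.0099  0.0796] cw_yaw -1.5811 tz [0.681 0.816 0.736] F [-3.9  3.3 -1.3] Ftool [ 3.4 -3.9  1.4] w 0.0089 ff 63.8 q7 0.45 dq7 -0.38
[0.682 0.62  0.651 0.665 0.651 0.629] 0.65
```

Request:
step_arm:
  increments: [0,0,0,0,0,0,-0.3,0,0,0,0,0,0,-0.3,0,0,-0.06,0,0,0,-0.3,0,0,-0.075,0,0,-0.273,-0.3,0,0,0,0,0,-0.273,-0.3,0,0,0,0,0,-0.273,-0.3,0,0,0,0,0,-0.273,-0.3,0,0,0,0,0,-0.273,-0.3,0,0,0,0,0,-0.273,-0.3,0,0,0,0,0,-0.273,-0.3]

```text
clock: 13.65
ee_pos: [0.5599, -0.0113, 0.1339]
tool_rot: [0.001, 0.274, 0.962, 0.0]
wrist_force: [-0.4, -0.1, -0.8]
grip_width: 0.0298
finger_force: 0.0
```

Request:
step_arm:
  increments: [0,0,0,0,0,-0.273,-0.3,0,0,0,0,0,-0.27,-0.3,0.066,0.071,0,0,0,0,-0.3,0.066,0.071,0,0,0,0,-0.3,0.066,0.071,0,0,0,0,-0.3,0.066,0.072,0,0,0,0,-0.3,0,0,0.05,0,0,0,-0.3,0,0,0,0,0,0,-0.3]

```text
clock: 14.45
ee_pos: [0.488, 0.1287, 0.1125]
tool_rot: [-0.0, 0.137, 0.991, -0.0]
wrist_force: [0.1, 0.6, 0.1]
grip_width: 0.0301
finger_force: 0.0
```

```bash
python3 r.py
```

```text
t 14.45 p [0.488  0.1287 0.1125] cw_yaw -2.8669 tz [-0.026 -0.006  0.021] F [0.1 0.6 0.1] Ftool [ 0.1  0.6 -0.1] w 0.0301 ff 0.0 q7 1.12 dq7 -0.006
```

Request:
step_arm:
  increments: [0,0,0.04,0,0,0,-0.3,0,0,0.046,0,0,0,-0.3,0,0,0,0,0,0,-1,0,0,0,0,0,0,-1,0,0,0,0,0,0,-1,0,0,0,0,0,0,-1,0,0,0,0,0,0.1,-1,0,0,0,0,0,0.1,-1,0,0,0,0,0,0.1,-1,0,0,0,0,0,0.1,-1]

```text
clock: 15.45
ee_pos: [0.489, 0.1283, 0.0791]
tool_rot: [0.0, 0.241, 0.97, 0.0]
wrist_force: [4.1, 3.5, -19.1]
grip_width: 0.0089
finger_force: 61.4
```

```bash
sed -i 's/range(6)/range(5)/' s.py; python3 s.py
```

```text
t 15.45 p [0.489  0.1283 0.0791] cw_yaw -2.654 tz [ 0.787 -0.687  0.657] F [  4.1   3.5 -19.1] Ftool [-2.   5.  19.1] w 0.0089 ff 61.4 q7 0.99 dq7 -0.362
[0.644 0.553 0.535 0.509 0.555] 0.559
```

Request:
step_arm:
  increments: [0,0,0,0,0,0.1,-1,0,0,0,0,0,0.1,-1,0,0,0,0,0,0.1,-1]

```text
clock: 16.0
ee_pos: [0.489, 0.1283, 0.0791]
tool_rot: [0.0, 0.316, 0.949, 0.0]
wrist_force: [2.5, 3.9, -19.2]
grip_width: 0.0088
finger_force: 61.5
```

```bash
python3 s.py
```

```text
t 16.0 p [0.489  0.1283 0.0791] cw_yaw -2.4981 tz [ 0.813 -0.759  0.641] F [  2.5   3.9 -19.2] Ftool [ 0.3  4.6 19.2] w 0.0088 ff 61.5 q7 0.89 dq7 -0.363
[0.573 0.51  0.572 0.54  0.573] 0.554
```

Request:
step_arm:
  increments: [0,0,0,0,0,0.1,-1,0,0,0,0,0,0.1,-1,0,0,0,0,0,0.1,-1]

```text
clock: 16.55
ee_pos: [0.4889, 0.1282, 0.0791]
tool_rot: [0.0, 0.389, 0.921, 0.0]
wrist_force: [3.7, 3.7, -17.4]
grip_width: 0.0094
finger_force: 61.8
```

```bash
python3 s.py
```

```text
t 16.55 p [0.4889 0.1282 0.0791] cw_yaw -2.3416 tz [ 0.76  -0.68   0.597] F [  3.7   3.7 -17.4] Ftool [ 0.   5.2 17.4] w 0.0094 ff 61.8 q7 0.78 dq7 -0.361
[0.582 0.576 0.591 0.555 0.571] 0.575
```

Request:
step_arm:
  increments: [0,0,0,0,0,0.1,-1,0,0,0,0,0,0.1,-1]

```text
clock: 17.0
ee_pos: [0.4889, 0.1282, 0.0791]
tool_rot: [0.0, 0.437, 0.9, 0.0]
wrist_force: [3.5, 3.9, -16.6]
grip_width: 0.0088
finger_force: 62.0
```

```bash
python3 s.py
```

```text
t 17.0 p [0.4889 0.1282 0.0791] cw_yaw -2.2377 tz [ 0.81  -0.768  0.689] F [  3.5   3.9 -16.6] Ftool [ 0.9  5.1 16.6] w 0.0088 ff 62.0 q7 0.7 dq7 -0.363
[0.667 0.658 0.658 0.623 0.612] 0.644
```

Request:
step_arm:
  increments: [0,0,0,0,0,0,-0.3,0,0,0,0,0,0,-0.3,0,0,-0.06,0,0,0,-0.3,0,0,-0.075,0,0,-0.16,-0.3,-0.068,0.046,0,0,0,0,-0.3,-0.068,0.046,0,0,0,0,-0.3,-0.069,0.046,0,0,0,0,-0.3,0,0,0.05,0,0,0,-0.3,0,0,0,0,0,0,-0.3]

```text
clock: 18.15
ee_pos: [0.584, 0.1041, 0.1117]
tool_rot: [-0.001, 0.4, 0.917, -0.001]
wrist_force: [-1.1, 0.7, 0.2]
grip_width: 0.0298
finger_force: 0.0
```

```bash
python3 r.py;  python3 - <<'E'
from h import *
cv2.imwrite("pics/w4.png",snapshot("wrist")[:,:,::-1])
E
```

```text
t 18.15 p [0.584  0.1041 0.1117] cw_yaw -2.3189 tz [0.067 0.041 0.044] F [-1.1  0.7  0.2] Ftool [ 1.2 -0.3 -0.2] w 0.0298 ff 0.0 q7 0.8 dq7 -0.018
```

View pics/w4.png

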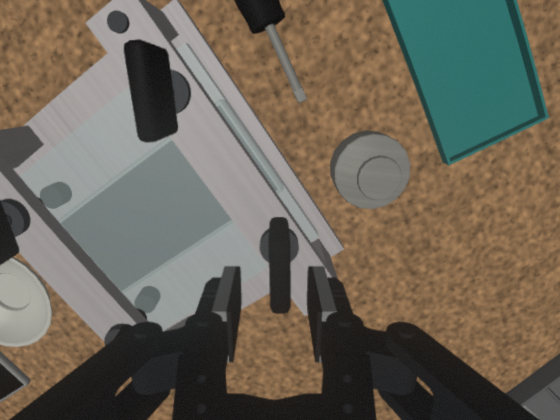

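The wing is at (280,265), upright in the picture and between the fingers, so the yaw matches. I grip it and start round 2 on K3.

Request:
step_arm:
  increments: [0,0.006,0.035,0,0,0,-0.3,0,0,0.048,0,0,0,-0.3,0,0,0,0,0,0,-1,0,0,0,0,0,0,-1,0,0,0,0,0,0,-1,0,0,0,0,0,0.2,-1,0,0,0,0,0,0.2,-1,0,0,0,0,0,0.15,-1,0,0,0,0,0,0.1,-1,0,0,0,0,0,0.1,-1]

```text
clock: 19.2
ee_pos: [0.5856, 0.1075, 0.0793]
tool_rot: [-0.001, 0.571, 0.821, -0.001]
wrist_force: [0.5, -0.2, -14.2]
grip_width: 0.0089
finger_force: 62.1
```

```bash
sed -i 's/range(5)/range(4)/' s.py; python3 s.py
```

```text
t 19.2 p [0.5856 0.1075 0.0793] cw_yaw -1.927 tz [ 0.044 -0.041  0.795] F [  0.5  -0.2 -14.2] Ftool [-0.4  0.5 14.2] w 0.0089 ff 62.1 q7 0.53 dq7 -0.384
[0.769 0.772 0.74  0.686] 0.742
```

Request:
step_arm:
  increments: [0,0,0,0,0,0.1,-1,0,0,0,0,0,0.1,-1,0,0,0,0,0,0.1,-1]

```text
clock: 19.7
ee_pos: [0.5859, 0.1075, 0.0794]
tool_rot: [-0.001, 0.633, 0.774, -0.0]
wrist_force: [-0.1, 0.8, -17.2]
grip_width: 0.009
finger_force: 62.6
```

```bash
python3 s.py
```

```text
t 19.7 p [0.5859 0.1075 0.0794] cw_yaw -1.7704 tz [ 0.205 -0.049  0.801] F [ -0.1   0.8 -17.2] Ftool [ 0.8  0.1 17.2] w 0.009 ff 62.6 q7 0.41 dq7 -0.385
[0.762 0.76  0.79  0.803] 0.779
```

Request:
step_arm:
  increments: [0,0,0,0,0,0.1,-1]

```text
clock: 20.0
ee_pos: [0.586, 0.1075, 0.0794]
tool_rot: [-0.001, 0.652, 0.758, -0.0]
wrist_force: [-0.2, 1.2, -16.9]
grip_width: 0.0088
finger_force: 62.9
```

```bash
python3 s.py
```

```text
t 20.0 p [0.586  0.1075 0.0794] cw_yaw -1.72 tz [0.415 0.094 0.826] F [ -0.2   1.2 -16.9] Ftool [ 1.2 -0.  16.9] w 0.0088 ff 62.9 q7 0.38 dq7 -0.423
[0.873 0.837 0.849 0.799] 0.84
```

Request:
step_arm:
  increments: [0,0,0,0,0,0,-0.3,0,0,0,0,0,0,-0.3,0,0,-0.06,0,0,0,-0.3,0,0,-0.075,0,0,-0.283,-0.3,0,0,0,0,0,-0.283,-0.3,0,0,0,0,0,-0.283,-0.3,0,0,0,0,0,-0.283,-0.3,0,0,0,0,0,-0.283,-0.3,0.023,-0.095,0,0,0,0,-0.3,0.023,-0.095,0,0,0,0,-0.3]

```text
clock: 21.2
ee_pos: [0.5254, 0.0586, 0.135]
tool_rot: [0.002, 0.335, 0.942, 0.001]
wrist_force: [0.4, -0.9, -0.2]
grip_width: 0.0302
finger_force: 0.0
```

Request:
step_arm:
  increments: [0.023,-0.095,0,0,0,0,-0.3,0.022,-0.096,0,0,0,0,-0.3,0,0,0.05,0,0,0,-0.3,0,0,0,0,0,0,-0.3]

```text
clock: 21.6
ee_pos: [0.4622, 0.0107, 0.114]
tool_rot: [0.001, 0.336, 0.942, 0.0]
wrist_force: [0.1, 0.6, 0.2]
grip_width: 0.0296
finger_force: 0.0
```

Request:
step_arm:
  increments: [0,0.002,0.04,0,0,0,-0.3,0,0,0.048,0,0,0,-0.3,0,0,0,0,0,0,-1,0,0,0,0,0,0,-1,0,0,0,0,0,0,-1,0,0,0,0,0,0.2,-1,0,0,0,0,0,0.2,-1,0,0,0,0,0,0.15,-1,0,0,0,0,0,0.1,-1,0,0,0,0,0,0.1,-1]

```text
clock: 22.6
ee_pos: [0.4621, 0.0113, 0.0789]
tool_rot: [0.0, 0.513, 0.858, -0.001]
wrist_force: [-1.6, -8.4, -11.8]
grip_width: 0.009
finger_force: 61.1
```

```bash
python3 s.py
```

```text
t 22.6 p [0.4621 0.0113 0.0789] cw_yaw -2.0643 tz [-1.802  0.329  0.785] F [ -1.6  -8.4 -11.8] Ftool [-6.6 -5.3 11.9] w 0.009 ff 61.1 q7 0.83 dq7 -0.35
[0.773 0.759 0.755 0.75 ] 0.759
```

Request:
step_arm:
  increments: [0,0,0,0,0,0.1,-1,0,0,0,0,0,0.1,-1,0,0,0,0,0,0.1,-1]

```text
clock: 23.1
ee_pos: [0.462, 0.0112, 0.0789]
tool_rot: [0.0, 0.579, 0.816, -0.001]
wrist_force: [-3.8, -9.5, -11.4]
grip_width: 0.0089
finger_force: 61.6
```

```bash
python3 s.py
```

```text
t 23.1 p [0.462  0.0112 0.0789] cw_yaw -1.9074 tz [-1.942  0.477  0.808] F [ -3.8  -9.5 -11.4] Ftool [-7.7 -6.7 11.4] w 0.0089 ff 61.6 q7 0.73 dq7 -0.355
[0.807 0.771 0.862 0.755] 0.799
```

Request:
step_arm:
  increments: [0,0,0,0,0,0.12,-1]

```text
clock: 23.4
ee_pos: [0.4619, 0.0111, 0.0789]
tool_rot: [0.0, 0.603, 0.797, -0.001]
wrist_force: [-2.7, -9.3, -11.4]
grip_width: 0.0089
finger_force: 61.7
```

```bash
python3 s.py
```

```text
t 23.4 p [0.4619 0.0111 0.0789] cw_yaw -1.8463 tz [-2.04   0.458  0.827] F [ -2.7  -9.3 -11.4] Ftool [-8.2 -5.1 11.5] w 0.0089 ff 61.7 q7 0.69 dq7 -0.463
[0.819 0.839 0.768 0.844] 0.818
```

Request:
step_arm:
  increments: [0,0,0,0,0,0.1,-1]

```text
clock: 23.7
ee_pos: [0.4619, 0.0111, 0.0789]
tool_rot: [0.0, 0.624, 0.781, -0.001]
wrist_force: [-3.2, -9.1, -11.3]
grip_width: 0.0091
finger_force: 62.1
```

```bash
python3 s.py
```

```text
t 23.7 p [0.4619 0.0111 0.0789] cw_yaw -1.794 tz [-2.021  0.599  0.864] F [ -3.2  -9.1 -11.3] Ftool [-8.1 -5.1 11.3] w 0.0091 ff 62.1 q7 0.65 dq7 -0.388
[0.83  0.894 0.852 0.858] 0.858
```

Request:
step_arm:
  increments: [0,0,0,0,0,0,-0.3,0,0,0,0,0,0,-0.3,0,0,-0.06,0,0,0,-0.3,0,0,-0.075,0,0,0.141,-0.3,-0.029,0.077,0,0,0,0,-0.3,-0.029,0.077,0,0,0,0,-0.3,-0.03,0.078,0,0,0,0,-0.3,0,0,0.05,0,0,0,-0.3,0,0,0,0,0,0,-0.3]

```text
clock: 24.8
ee_pos: [0.5595, -0.0081, 0.1116]
tool_rot: [-0.001, 0.652, 0.758, -0.0]
wrist_force: [-0.2, 0.9, 0.2]
grip_width: 0.0302
finger_force: 0.0
```

```bash
python3 r.py
```

```text
t 24.8 p [ 0.5595 -0.0081  0.1116] cw_yaw -1.7201 tz [-0.011  0.058 -0.038] F [-0.2  0.9  0.2] Ftool [ 0.9 -0.1 -0.2] w 0.0302 ff 0.0 q7 0.57 dq7 -0.021
```

Request:
step_arm:
  increments: [-0.004,-0.002,0.035,0,0,0,-0.3,0,0,0.046,0,0,0,-0.3,0,0,0,0,0,0,-1,0,0,0,0,0,0,-1,0,0,0,0,0,0,-1,0,0,0,0,0,0.2,-1,0,0,0,0,0,0.15,-1,0,0,0,0,0,0.1,-1,0,0,0,0,0,0.1,-1]

```text
clock: 25.7
ee_pos: [0.5588, -0.0096, 0.0806]
tool_rot: [-0.0, 0.755, 0.656, 0.0]
wrist_force: [0.5, 0.6, -8.3]
grip_width: 0.009
finger_force: 62.3
```

```bash
python3 s.py
```

```text
t 25.7 p [ 0.5588 -0.0096  0.0806] cw_yaw -1.4314 tz [ 0.085 -0.08   0.667] F [ 0.5  0.6 -8.3] Ftool [0.6 0.4 8.3] w 0.009 ff 62.3 q7 0.39 dq7 -0.381
[0.599 0.598 0.541 0.509] 0.562
```

Request:
step_arm:
  increments: [0,0,0,0,0,0.1,-1,0,0,0,0,0,0.1,-1]

```text
clock: 26.1
ee_pos: [0.559, -0.0097, 0.0806]
tool_rot: [-0.0, 0.788, 0.616, 0.0]
wrist_force: [-0.3, 2.3, -2.2]
grip_width: 0.0088
finger_force: 63.4
```

```bash
python3 s.py
```

```text
t 26.1 p [ 0.559  -0.0097  0.0806] cw_yaw -1.3274 tz [0.462 0.217 0.676] F [-0.3  2.3 -2.2] Ftool [ 2.2 -0.8  2.2] w 0.0088 ff 63.4 q7 0.32 dq7 -0.386
[0.713 0.685 0.648 0.68 ] 0.681
```

Request:
step_arm:
  increments: [0,0,0,0,0,0.1,-1,0,0,0,0,0,0.1,-1]

```text
clock: 26.5
ee_pos: [0.5591, -0.0098, 0.0806]
tool_rot: [-0.0, 0.819, 0.574, 0.001]
wrist_force: [-2.0, 3.3, 2.2]
grip_width: 0.0092
finger_force: 65.1
```

```bash
python3 s.py
```

```text
t 26.5 p [ 0.5591 -0.0098  0.0806] cw_yaw -1.223 tz [0.806 0.391 0.824] F [-2.   3.3  2.2] Ftool [ 2.4 -3.  -2.2] w 0.0092 ff 65.1 q7 0.24 dq7 -0.388
[0.843 0.818 0.847 0.805] 0.828
```

Request:
step_arm:
  increments: [0,0,0,0,0,0.1,-1,0,0,0,0,0,0,-0.3,0,0,0,0,0,0,-0.3,0,0,-0.06,0,0,0,-0.3,0,0,-0.075,0,0,-0.256,-0.3,0,0,0,0,0,-0.256,-0.3,0,0,0,0,0,-0.256,-0.3,0,0,0,0,0,-0.256,-0.3,0,0,0,0,0,-0.256,-0.3,0,0,0,0,0,-0.256,-0.3]

```text
clock: 27.7
ee_pos: [0.5593, -0.0111, 0.1343]
tool_rot: [0.001, 0.549, 0.836, 0.0]
wrist_force: [-0.0, 0.2, -0.1]
grip_width: 0.0299
finger_force: 0.0
```

Request:
step_arm:
  increments: [0,0,0,0,0,-0.256,-0.3,0,0,0,0,0,-0.256,-0.3,0,0,0,0,0,-0.253,-0.3,0.091,0.032,0,0,0,0,-0.3,0.091,0.032,0,0,0,0,-0.3,0.091,0.032,0,0,0,0,-0.3,0.092,0.032,0,0,0,0,-0.3,0,0,0.05,0,0,0,-0.3,0,0,0,0,0,0,-0.3]

```text
clock: 28.6
ee_pos: [0.4884, 0.1285, 0.1129]
tool_rot: [-0.001, 0.373, 0.928, -0.001]
wrist_force: [0.5, -1.5, -0.3]
grip_width: 0.0298
finger_force: 0.0
```

```bash
python3 r.py
```

```text
t 28.6 p [0.4884 0.1285 0.1129] cw_yaw -2.3779 tz [-0.001  0.025 -0.03 ] F [ 0.5 -1.5 -0.3] Ftool [-1.4 -0.8  0.3] w 0.0298 ff 0.0 q7 0.81 dq7 -0.02
```

Request:
step_arm:
  increments: [0,0,0.04,0,0,0,-0.3,0,0,0.045,0,0,0,-0.3,0,0,0,0,0,0,-1,0,0,0,0,0,0,-1,0,0,0,0,0,0,-1,0,0,0,0,0,0.2,-1,0,0,0,0,0,0.2,-1,0,0,0,0,0,0.2,-1,0,0,0,0,0,0.15,-1,0,0,0,0,0,0.1,-1]

```text
clock: 29.6
ee_pos: [0.4893, 0.1267, 0.0802]
tool_rot: [0.0, 0.571, 0.821, -0.001]
wrist_force: [3.1, -3.3, -17.6]
grip_width: 0.0088
finger_force: 61.8
```

```bash
python3 s.py
```

```text
t 29.6 p [0.4893 0.1267 0.0802] cw_yaw -1.9271 tz [-0.773 -0.561  0.583] F [  3.1  -3.3 -17.6] Ftool [-4.1  1.8 17.6] w 0.0088 ff 61.8 q7 0.53 dq7 -0.348
[0.583 0.562 0.591 0.584] 0.58
```

Request:
step_arm:
  increments: [0,0,0,0,0,0.1,-1,0,0,0,0,0,0.1,-1,0,0,0,0,0,0.08,-1]

```text
clock: 30.1
ee_pos: [0.4891, 0.1268, 0.0803]
tool_rot: [0.0, 0.628, 0.778, -0.001]
wrist_force: [2.5, -5.6, -15.5]
grip_width: 0.009
finger_force: 62.5
```

```bash
python3 s.py
```

```text
t 30.1 p [0.4891 0.1268 0.0803] cw_yaw -1.7824 tz [-1.019 -0.304  0.737] F [  2.5  -5.6 -15.5] Ftool [-5.9  1.3 15.5] w 0.009 ff 62.5 q7 0.43 dq7 -0.287
[0.718 0.72  0.702 0.685] 0.706
```

Request:
step_arm:
  increments: [0,0,0,0,0,0.1,-1,0,0,0,0,0,0.1,-1]

```text
clock: 30.5
ee_pos: [0.4889, 0.1268, 0.0803]
tool_rot: [0.0, 0.668, 0.744, -0.001]
wrist_force: [1.7, -5.1, -13.5]
grip_width: 0.0092
finger_force: 63.2
```

```bash
python3 s.py
```

```text
t 30.5 p [0.4889 0.1268 0.0803] cw_yaw -1.6779 tz [-1.095 -0.104  0.81 ] F [  1.7  -5.1 -13.5] Ftool [-5.2  1.1 13.5] w 0.0092 ff 63.2 q7 0.36 dq7 -0.37
[0.801 0.801 0.709 0.772] 0.771
```

Request:
step_arm:
  increments: [0,0,0,0,0,0.1,-1,0,0,0,0,0,0.06,-1]

```text
clock: 30.9
ee_pos: [0.4887, 0.1268, 0.0803]
tool_rot: [0.0, 0.699, 0.715, -0.001]
wrist_force: [0.2, -5.4, -11.9]
grip_width: 0.0091
finger_force: 63.8
```

```bash
python3 s.py
```

```text
t 30.9 p [0.4887 0.1268 0.0803] cw_yaw -1.5944 tz [-1.114 -0.084  0.839] F [  0.2  -5.4 -11.9] Ftool [-5.4  0.1 11.9] w 0.0091 ff 63.8 q7 0.3 dq7 -0.211
[0.879 0.9   0.895 0.88 ] 0.889
```

Request:
step_arm:
  increments: [0,0,0,0,0,0.04,-1,0,0,0,0,0,0,-0.3,0,0,0,0,0,0,-0.3,0,0,-0.06,0,0,0,-0.3,0,0,-0.075,0,0,-0.202,-0.3,0,0,0,0,0,-0.202,-0.3,0,0,0,0,0,-0.201,-0.3,-0.041,0.072,0,0,0,0,-0.3,-0.041,0.072,0,0,0,0,-0.3,-0.041,0.072,0,0,0,0,-0.3]

```text
clock: 32.1
ee_pos: [0.5882, 0.1086, 0.1352]
tool_rot: [0.0, 0.585, 0.811, 0.001]
wrist_force: [0.2, 0.2, 0.9]
grip_width: 0.0301
finger_force: 0.0
```

Request:
step_arm:
  increments: [0,0,0.05,0,0,0,-0.3,0,0,0,0,0,0,-0.3]

```text
clock: 32.3
ee_pos: [0.5863, 0.1082, 0.1129]
tool_rot: [-0.001, 0.586, 0.811, -0.001]
wrist_force: [-1.0, 0.3, -0.8]
grip_width: 0.0302
finger_force: 0.0
```

Request:
step_arm:
  increments: [0,-0.001,0.038,0,0,0,-0.3,0,0,0.045,0,0,0,-0.3,0,0,0,0,0,0,-1,0,0,0,0,0,0,-1,0,0,0,0,0,0,-1,0,0,0,0,0,0.1,-1,0,0,0,0,0,0.1,-1,0,0,0,0,0,0.1,-1]

```text
clock: 33.1
ee_pos: [0.5857, 0.1087, 0.0813]
tool_rot: [-0.001, 0.648, 0.762, -0.0]
wrist_force: [-2.8, 0.8, -7.4]
grip_width: 0.0092
finger_force: 63.7
```

```bash
python3 s.py
```

```text
t 33.1 p [0.5857 0.1087 0.0813] cw_yaw -1.7329 tz [0.024 0.349 0.723] F [-2.8  0.8 -7.4] Ftool [ 1.3 -2.6  7.4] w 0.0092 ff 63.7 q7 0.43 dq7 -0.388
[0.747 0.783 0.762 0.761] 0.763
```

Request:
step_arm:
  increments: [0,0,0,0,0,0.1,-1]

```text
clock: 33.4
ee_pos: [0.586, 0.1087, 0.0813]
tool_rot: [-0.001, 0.666, 0.746, 0.0]
wrist_force: [-3.6, 0.7, -3.6]
grip_width: 0.0087
finger_force: 65.8
```

```bash
python3 s.py
```

```text
t 33.4 p [0.586  0.1087 0.0813] cw_yaw -1.6832 tz [0.204 0.779 0.859] F [-3.6  0.7 -3.6] Ftool [ 1.1 -3.5  3.6] w 0.0087 ff 65.8 q7 0.39 dq7 -0.423
[0.863 0.878 0.824 0.814] 0.845
```

Request:
step_arm:
  increments: [0,0,0,0,0,0.08,-1]

```text
clock: 33.7
ee_pos: [0.5861, 0.1087, 0.0813]
tool_rot: [-0.0, 0.681, 0.732, 0.0]
wrist_force: [-4.5, 1.5, -0.3]
grip_width: 0.009
finger_force: 67.1
```

```bash
python3 s.py
```

```text
t 33.7 p [0.5861 0.1087 0.0813] cw_yaw -1.6421 tz [0.404 1.054 0.958] F [-4.5  1.5 -0.3] Ftool [ 1.8 -4.4  0.3] w 0.009 ff 67.1 q7 0.36 dq7 -0.341
[0.921 0.888 0.968 0.936] 0.928
```

Request:
step_arm:
  increments: [0,0,0,0,0,0,-0.3,0,0,0,0,0,0,-0.3,0,0,-0.06,0,0,0,-0.3,0,0,-0.075,0,0,-0.206,-0.3,0,0,0,0,0,-0.206,-0.3,0,0,0,0,0,-0.206,-0.3,-0.026,-0.095,0,0,0,0,-0.3,-0.026,-0.095,0,0,0,0,-0.3,-0.026,-0.095,0,0,0,0,-0.3,-0.026,-0.094,0,0,0,0,-0.3]

```text
clock: 34.9
ee_pos: [0.4621, 0.0106, 0.1355]
tool_rot: [0.001, 0.556, 0.831, 0.001]
wrist_force: [0.7, -0.5, 0.4]
grip_width: 0.0301
finger_force: 0.0
```

Request:
step_arm:
  increments: [0,0,0.05,0,0,0,-0.3,0,0,0,0,0,0,-0.3]

```text
clock: 35.1
ee_pos: [0.462, 0.0111, 0.1146]
tool_rot: [0.0, 0.557, 0.831, 0.0]
wrist_force: [0.6, 0.9, 0.2]
grip_width: 0.0299
finger_force: 0.0
```

Request:
step_arm:
  increments: [0,0,0.04,0,0,0,-0.3,0,0,0.048,0,0,0,-0.3,0,0,0,0,0,0,-1,0,0,0,0,0,0,-1,0,0,0,0,0,0,-1,0,0,0,0,0,0.1,-1,0,0,0,0,0,0.1,-1,0,0,0,0,0,0.1,-1,0,0,0,0,0,0.07,-1]

```text
clock: 36.0
ee_pos: [0.4617, 0.0117, 0.0798]
tool_rot: [-0.0, 0.634, 0.773, -0.001]
wrist_force: [-2.5, -4.0, -13.0]
grip_width: 0.0089
finger_force: 60.6
```

```bash
python3 s.py
```

```text
t 36.0 p [0.4617 0.0117 0.0798] cw_yaw -1.7682 tz [-0.916  0.504  0.745] F [ -2.5  -4.  -13. ] Ftool [-3.4 -3.2 13. ] w 0.0089 ff 60.6 q7 0.67 dq7 -0.239
[0.732 0.682 0.698 0.677] 0.697
```

Request:
step_arm:
  increments: [0,0,0,0,0,0.1,-1,0,0,0,0,0,0.1,-1]

```text
clock: 36.4
ee_pos: [0.4617, 0.0117, 0.0798]
tool_rot: [-0.0, 0.674, 0.739, -0.0]
wrist_force: [-3.2, -4.5, -10.5]
grip_width: 0.0089
finger_force: 62.2
```

```bash
python3 s.py
```

```text
t 36.4 p [0.4617 0.0117 0.0798] cw_yaw -1.6637 tz [-0.95   0.685  0.884] F [ -3.2  -4.5 -10.5] Ftool [-4.1 -3.6 10.5] w 0.0089 ff 62.2 q7 0.59 dq7 -0.358
[0.843 0.815 0.85  0.871] 0.845
```

Request:
step_arm:
  increments: [0,0,0,0,0,0.09,-1]

```text
clock: 36.7
ee_pos: [0.4617, 0.0116, 0.0799]
tool_rot: [-0.0, 0.69, 0.724, -0.0]
wrist_force: [-4.4, -4.6, -9.6]
grip_width: 0.009
finger_force: 62.9
```

```bash
python3 s.py
```

```text
t 36.7 p [0.4617 0.0116 0.0799] cw_yaw -1.6185 tz [-1.049  0.83   0.926] F [-4.4 -4.6 -9.6] Ftool [-4.3 -4.7  9.6] w 0.009 ff 62.9 q7 0.56 dq7 -0.352
[0.872 0.839 0.918 0.911] 0.885
```

Request:
step_arm:
  increments: [0,0,0,0,0,0.04,-1,0,0,0,0,0,0,-0.3,0,0,0,0,0,0,-0.3,0,0,-0.06,0,0,0,-0.3,0,0,-0.075,0,0,0.228,-0.3,0,0,0,0,0,0.228,-0.3,0,0.083,0,0,0,0,-0.3,0,0.083,0,0,0,0,-0.3,0,0.083,0,0,0,0,-0.3,0,0,0.05,0,0,0,-0.3]

```text
clock: 37.9
ee_pos: [0.5663, -0.0102, 0.1162]
tool_rot: [0.004, 0.778, 0.628, 0.004]
wrist_force: [0.8, -0.8, 0.5]
grip_width: 0.0299
finger_force: 0.0
```

Request:
step_arm:
  increments: [0,0,0,0,0,0,-0.3,0,0,0.04,0,0,0,-0.3,0,0,0.044,0,0,0,-0.3,0,0,0,0,0,0,-1,0,0,0,0,0,0,-1,0,0,0,0,0,0,-1,0,0,0,0,0,0.1,-1,0,0,0,0,0,0.1,-1,0,0,0,0,0,0.1,-1,0,0,0,0,0,0.06,-1]

```text
clock: 38.9
ee_pos: [0.5595, -0.0089, 0.0806]
tool_rot: [0.0, 0.834, 0.552, 0.0]
wrist_force: [-0.5, -0.4, -5.0]
grip_width: 0.0089
finger_force: 65.7
```

```bash
python3 s.py
```

```text
t 38.9 p [ 0.5595 -0.0089  0.0806] cw_yaw -1.1688 tz [-0.011  0.111  0.89 ] F [-0.5 -0.4 -5. ] Ftool [-0.5 -0.3  5. ] w 0.0089 ff 65.7 q7 0.22 dq7 -0.219
[0.883 0.87  0.85  0.88 ] 0.871
```

Request:
step_arm:
  increments: [0,0,0,0,0,0.07,-1]

```text
clock: 39.2
ee_pos: [0.5596, -0.009, 0.0805]
tool_rot: [-0.0, 0.844, 0.536, 0.0]
wrist_force: [-1.9, 1.2, -0.7]
grip_width: 0.009
finger_force: 67.4
```

```bash
python3 s.py
```

```text
t 39.2 p [ 0.5596 -0.009   0.0805] cw_yaw -1.1324 tz [0.279 0.444 0.985] F [-1.9  1.2 -0.7] Ftool [ 0.3 -2.2  0.7] w 0.009 ff 67.4 q7 0.19 dq7 -0.313
[0.966 0.901 0.933 0.901] 0.925
```

Request:
step_arm:
  increments: [0,0,0,0,0,0,-0.3,0,0,0,0,0,0,-0.3,0,0,-0.06,0,0,0,-0.3,0,0,-0.075,0,0,-0.241,-0.3,0,0,0,0,0,-0.241,-0.3,0,0,0,0,0,-0.241,-0.3,0,0,0,0,0,-0.241,-0.3,0,0,0,0,0,-0.241,-0.3,0.092,-0.027,0,0,0,0,-0.3,0.092,-0.027,0,0,0,0,-0.3]

```text
clock: 40.4
ee_pos: [0.5248, 0.0579, 0.1343]
tool_rot: [0.001, 0.638, 0.77, 0.001]
wrist_force: [0.8, 1.6, -1.0]
grip_width: 0.0296
finger_force: 0.0
```

Request:
step_arm:
  increments: [0.092,-0.027,0,0,0,0,-0.3,0.092,-0.027,0,0,0,0,-0.3,0,0,0.05,0,0,0,-0.3,0,0,0,0,0,0,-0.3,0,0,0.04,0,0,0,-0.3,0,0,0.044,0,0,0,-0.3,0,0,0,0,0,0,-1,0,0,0,0,0,0,-1,0,0,0,0,0,0,-1]

```text
clock: 41.3
ee_pos: [0.4894, 0.1256, 0.0808]
tool_rot: [0.001, 0.637, 0.771, -0.0]
wrist_force: [2.2, -4.6, -12.6]
grip_width: 0.0089
finger_force: 60.3
```

Request:
step_arm:
  increments: [0,0,0,0,0,0.1,-1,0,0,0,0,0,0.1,-1,0,0,0,0,0,0.1,-1,0,0,0,0,0,0.06,-1]

```text
clock: 41.7
ee_pos: [0.4889, 0.1257, 0.0808]
tool_rot: [0.001, 0.706, 0.708, -0.001]
wrist_force: [0.4, -6.0, -10.5]
grip_width: 0.0088
finger_force: 64.3
```

```bash
python3 s.py
```

```text
t 41.7 p [0.4889 0.1257 0.0808] cw_yaw -1.5731 tz [-1.251 -0.094  0.94 ] F [  0.4  -6.  -10.5] Ftool [-5.9  0.4 10.5] w 0.0088 ff 64.3 q7 0.31 dq7 -0.208
[0.843 0.903 0.88  0.913] 0.885
```

Request:
step_arm:
  increments: [0,0,0,0,0,0.06,-1]

```text
clock: 42.0
ee_pos: [0.4888, 0.1257, 0.0808]
tool_rot: [0.001, 0.717, 0.697, -0.001]
wrist_force: [-0.3, -5.4, -10.1]
grip_width: 0.0087
finger_force: 65.2
```

```bash
python3 s.py
```

```text
t 42.0 p [0.4888 0.1257 0.0808] cw_yaw -1.5438 tz [-1.309 -0.058  0.947] F [ -0.3  -5.4 -10.1] Ftool [-5.3 -0.2 10.1] w 0.0087 ff 65.2 q7 0.29 dq7 -0.245
[0.902 0.82  0.88  0.9  ] 0.875
```

Request:
step_arm:
  increments: [0,0,0,0,0,0.05,-1,0,0,0,0,0,0,-0.3,0,0,0,0,0,0,-0.3,0,0,-0.06,0,0,0,-0.3,0,0,-0.1,0,0,0,-0.3,0,0,-0.12,0,0,0,-0.3,0,0,0,0,0,0,-0.3,0,0,0,0,0,0,-0.3]

```text
clock: 43.0
ee_pos: [0.4897, 0.1276, 0.194]
tool_rot: [0.0, 0.726, 0.688, 0.002]
wrist_force: [-0.9, 0.0, -0.6]
grip_width: 0.0299
finger_force: 0.0
```

Run:
```python
from rig import manip
print(manip.sign_off())
```

```text
the job is handed in; nothing more can be done
None
```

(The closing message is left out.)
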